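# Walk the baking stone home

## Robot

A 6-joint arm with a two-finger parallel gripper is mounted at the origin on the work surface. World frame = base frame: x ahead of the robot, y to its left, z up, the work surface at z = 0. Lengths are in m, angles in rad, forces in N, time in s.
With the tool pointing down it reaches from about 0.4 to 0.825 m from the base axis. Payload 7 kg.
Tool frame: the origin (TCP) lies on the mounting face of the last link; the fingertips stand arm.tcp_to_tips ahead of it and the grasp point (between the pads) lies 159 mm ahead of it (arm.tcp_to_tips is the distance from the TCP to the fingertips, in m); z points along the fingers, y is the direction in which the jaws open and shut (so a half turn about z gives the same grasp; the last joint's range is limited). The gripper opens to 88 mm and grips with 3 to 60 N. Pads are 19 mm wide; open, the fingers measure 130 mm over their backs; the gripper's body (78 mm by 193 mm) begins 47 mm behind the grasp point.
Start: joints at [1.637, 0.359, 0.012, 0, -1.224, -0.288], TCP at [0.149, 0.658, 0.405] pointing down, gripper open.
Joint ranges: [-3.07, 3.07], [-1.43, 2.12], [-1.02, 1.25], [-3.03, 1.67], [-3.05, -0], [-3.03, 3.03]. Speed limits (rad/s): [2.39, 2.39, 3.01, 3.14, 3.14, 3.14].

## Interface

Orientations are given as [roll, pitch, yaw] about the fixed x, y, z axes, in that order (R = Rz(yaw) Ry(pitch) Rx(roll)).
In Python, from station import arm, cams, job_done, finder gives the robot as it stands.
- The arm moves only by the tool play_rows, never from a script. Its argument "targets" is a list that holds one entry, the list of rows, each a list of 4 numbers: the shift along the tool's x, y, z in m, then the turn about the tool's z in degrees. A call has 1 to 5 rows; each row is the pose to reach, as a shift and turn from the pose commanded when the call began, along the tool's axes at that moment; what a row does not reach only later rows make up. A row lasts 1/8 s, in which the tool goes at most 62.5 mm and 10.7 degrees, less where a joint would pass 70% of its speed; a pose out of reach is approached as far as the arm can. A call with a gripper value outside its range is refused whole. "grip" is the closure in counts, from 0 (fully open) to 255 (shut), set as the call begins (left out, the last holds). The fingers move at their own pace and stop on an object; "newtons" is the grip in N (left out, the last holds). Time passes only in rows, so rows that repeat a pose let the fingers close. It gives the time, the measured TCP pose, the force and the opening at its end, in the units of the state.
- arm.get_state(): the state, without advancing time (a new reading comes with each control period).
- cams.grab_frame(name): name is "scene" or "top"; returns (picture, depth): 400x640x3 uint8, red, green, blue; 400x640 float32, m along the optical axis (not along the pixel's ray), 0 where there is no reading.
- cams.camera_params(name): a dict with "intrinsics" (3x3 intrinsics, pixels), "D" ([k1, k2, p1, p2, k3] as OpenCV has them; the pictures are not rectified), "position" and "attitude" of the camera in the world. Camera axes: x right, y down, z forward; pixel columns grow to the right and rows downward; lengths in m; the calibration is good to about 2 mm. A picture is of the moment at which its call begins. camera_params takes no time and is no camera call.
- job_done(): hands the job in, once; it reports no verdict.
Trained networks look in the newest picture that a camera, given by its name, has taken for a name from the list of things; names that differ only in an ending like _2 or _b are one class to them, and where a whole thing is asked for, a point or a joint stands for the part that bears it (a point fixed in the world has none). Each returns a list of dicts, best first, with "score" (0 to 1); they miss things now and then, are a little off and sometimes report something else, mostly with a low value. They report only what shows in the picture. A call takes as long as a camera call. They do not tell look-alikes from the thing itself.
- finder.find_in(camera, query): "xyz" ([x, y, z] in m, in world coordinates, good to about 4 mm: the middle of the surface that is visible of it).
- finder.masks_of(camera, query): "mask" (400x640 bool, what is visible of it).
The state is a dict: "t": time; "q": joint angles; "qd": joint speeds; "joint_efforts": joint torques, N m; "eef_pos": TCP position; "ee_rot": TCP orientation; "force": force on the tool from outside, world axes, zero at the start; "moment": the same for the moment, N m; "width": finger opening in m.
Only numpy, scipy, OpenCV 4.12 (cv2) and the standard library are available. Lean on these libraries where they do the work, as an engineer would, in place of code of your own. Each camera call takes 0.05 s, during which the arm holds its last target. There are 200 camera calls.

## Task

The heavy baking stone has to stand right back against the pastry board's backstop. First lift the little yeast jar out of the gap behind the stone and stand it on the cork trivet; then walk the stone back with slow, gentle pushes on its near face, one end and then the other so that it swings ahead, until its whole back face is flush with the backstop and you feel it press home. It is too heavy to lift, and shoving it square drags the board, which is only lightly clamped: do not shift the board, do not jolt or tip the stone, and leave everything else where it is.

Things in the scene. Friction and masses are not known exactly. Their poses are not given: they have to be found in the camera images.
- stone: terracotta baking stone, 4 kg: a slab 120 mm (its x) by 300 mm (its y) by 52 mm thick on four 5 mm feet, so its top is 57 mm above the board; the feet are inset, 30 mm either way along x, 70 mm along y. Origin at the centre underneath, at foot level; z up, x away from the robot. Starts up to 0.12 rad askew, the middle of its back face 70 to 90 mm short of the backstop
- stone_near_left (a point): left end of the stone's near face at mid thickness (x -60, y +150, z +31 mm in the stone's frame). A slow push away from the robot within 20 mm of one end takes 8 to 14 N (up to 20 if brisk) and swings that end ahead about a pivot some 70 mm beyond the stone's middle; the other end comes back by 0.4 of the travel. Straight sliding takes 22 to 25 N. Never use over 30 N
- stone_near_right (a point): right end of the near face (x -60, y -150, z +31 mm in the stone's frame); behaves like the left end
- stone_back_left (a point): left end of the stone's back face at mid thickness (x +60, y +150, z +31 mm in the stone's frame)
- stone_back_right (a point): right end of the back face (x +60, y -150, z +31 mm in the stone's frame)
- backstop: point on the front face of the backstop, mid-length, at the level of the board's top (22 mm above the worktop); x points away from the robot, square into the face, y along it to the left. It is a rail 20 mm thick, 36 mm high, faced with cork that yields about 1 mm per 5 N at a corner of the stone, along the back of the beech board (650 mm long, 440 mm from this face to its front edge)
- board (a joint): creep of the pastry board under its finger-tight C-clamp, 0 at the start, positive away from the robot along the backstop's x (m). It gives when more than about 21 N in all pushes forward on the board, be it through the stone's feet or the backstop; it must stay put (within 1.5 mm)
- yeast_jar: small white ceramic jar with a wooden lid, 44 mm across and 72 mm high, 160 g, standing in the gap behind the stone, its middle about 30 mm in front of the backstop; origin at the centre of its underside
- trivet: round cork trivet, 156 mm across and 12 mm thick, loose on the board at the front left; origin at the centre of its underside. The jar goes on it, well inside its edge (within 50 mm of its middle)
- banneton: oval cane banneton (proving basket), about 205 by 135 mm and 75 mm high, on the left of the board; origin at the centre of its underside; a bystander
- scraper: orange plastic bowl scraper, 87 by 130 mm and 5 mm thick, flat on the front of the board; origin on its underside; a bystander
- flour_jar: clear flour jar, 96 mm across and about 150 mm high, on the worktop at the back right; origin at the centre of its underside; a bystander
- salt_bowl: blue ceramic salt bowl, 84 mm across and 42 mm high, standing in the tray; origin at the centre of its underside; a bystander
- tray: open steel tray, 300 by 180 mm and 30 mm high, loose on the worktop to the right of the board; origin at the centre of its underside; a bystander
Things that resemble listed ones, but are neither listed nor needed, are in the scene too. What is meant by the yeast_jar is not blue or turquoise, and is the smaller of those in its own colour.

How it is judged:
On the way, in this order (a step that is already met when the one before it is completed fails the run):
1. the yeast jar stands on the cork trivet, let go (horizontal distance between yeast_jar and trivet below 0.05 m and z of yeast_jar in the frame of trivet between 0.006 and 0.018 m and angle between yeast_jar's own z axis and vertical below 0.1 rad and contact force between yeast_jar and the fingers below 0.05 N), for 0.3 s.
2. the stone is pressed home: it bears on the backstop with more than 1 N while both its back corners stand against it (x of each of stone_back_left, stone_back_right in the frame of backstop above -0.002 m and contact force between stone and backstop above 1 N), for 0.05 s.
At the end, for the whole second after the job is handed in: both back corners of the stone are within 2 mm of the backstop's face, the stone stands flat and at rest on the board, wholly within its length, and the yeast jar stands upright on the cork trivet (its middle within 50 mm of the trivet's middle), let go and at rest (all of step 1 and x of each of stone_back_left, stone_back_right in the frame of backstop above -0.002 m and y of stone_back_right in the frame of backstop above -0.325 m and y of stone_back_left in the frame of backstop below 0.325 m and linear speed of stone below 0.01 m/s and angle between stone's own z axis and vertical below 0.03 rad and linear speed of yeast_jar below 0.02 m/s); the robot touches nothing.
It fails at once if the clamped board is dragged under its clamp by more than 1.5 mm (value of joint board above 0.0015 m or value of joint board below -0.0015 m).
It fails at once if the stone is pushed or struck with more than 30 N (contact force between stone and the fingers above 30 N or contact force between stone and the arm above 30 N).
It fails at once if the stone is tipped by more than 0.06 rad (angle between stone's own z axis and vertical above 0.06 rad).
It fails at once if the yeast jar is let go with its foot more than 60 mm above the worktop (height (world z) of yeast_jar above 0.06 m and contact force between yeast_jar and the fingers below 0.01 N and contact force between yeast_jar and the arm below 0.01 N).
It fails at once if any other thing on the board or worktop is moved by more than 15 mm (distance of any of banneton, scraper, trivet, flour_jar, salt_bowl, tray from where it was at the start of the episode above 0.015 m).
It also fails if it takes over 72 s, if anything falls off the work surface, if the arm or the gripper's body presses on something with over 40 N, if the wrist force passes 120 N, or if a joint passes its speed limit or range.

## Working session

There is one attempt and no reset: what is moved stays moved. The work goes in short steps, Python scripts to look and compute and a tool call to move; the robot and the scene stay as the last step left them, time stands still between calls to the robot, and variables do not carry over. Pictures are saved under pics/ and viewed, about 8 in all and at most 12, crops included, and the job is handed in when it is done.

Besides the shell and the picture viewer there is one more tool, called after ">>>" in YAML: its name, and indented under it one key for each argument. play_rows: Moves the arm, as the interface text tells. Its arguments: {"type":"object","properties":{"targets":{"type":"array","items":{"type":"array","items":{"type":"array","items":{"type":"number"}}}},"grip":{"type":"number"},"newtons":{"type":"number"}},"required":["targets"]}

```bash
mkdir -p pics
cat > h.py <<'E'
import numpy as np, cv2
from station import arm, cams, job_done, finder
def params(n):
    p=cams.camera_params(n); return p
def R_of(a):
    from scipy.spatial.transform import Rotation as R
    a=np.array(a,float)
    return a if a.shape==(3,3) else (R.from_euler('xyz',a).as_matrix() if a.size==3 else R.from_quat(a).as_matrix())
def cloud(n,depth):
    p=params(n); K=np.array(p["intrinsics"]); D=np.array(p["D"])
    v,u=np.mgrid[0:400,0:640]
    uv=cv2.undistortPoints(np.stack([u.ravel(),v.ravel()],1).astype(np.float64)[:,None],K,D)[:,0]
    z=depth.ravel()[:,None]
    P=np.hstack([uv*z,z])@R_of(p["attitude"]).T+np.array(p["position"])
    P[depth.ravel()==0]=np.nan
    return P.reshape(400,640,3)
def save(n,img): cv2.imwrite("pics/"+n,img[:,:,::-1])
E
python3 - <<'E'
from h import *
s=arm.get_state(); print({k:np.round(v,3).tolist() for k,v in s.items()}, arm.tcp_to_tips)
for n in ("top","scene"):
    p=params(n); print(n,p)
    im,d=cams.grab_frame(n); save(n+"0.png",im)
    for q in ("yeast_jar","trivet","stone","banneton","backstop","scraper"):
        try: print(q,[(np.round(r["xyz"],3).tolist(),round(r["score"],2)) for r in finder.find_in(n,q)])
        except Exception as e: print(q,e)
E
```

```text
{'t': 0.0, 'q': [1.637, 0.359, 0.011, -0.0, -1.224, -0.288], 'qd': [-0.0, 0.001, 0.001, 0.001, -0.001, -0.001], 'joint_efforts': [0.003, -58.273, 29.305, 6.997, 0.007, -0.0], 'eef_pos': [0.148, 0.658, 0.404], 'ee_rot': [3.14, -0.0, -0.222], 'force': [-0.708, 0.279, -0.16], 'moment': [-0.016, 0.029, -0.043], 'width': 0.088} 0.1781
top {'intrinsics': array([[486.20490157,   0.        , 313.22446359],
       [  0.        , 486.20490157, 204.35579132],
       [  0.        ,   0.        ,   1.        ]]), 'D': array([-0.04698283,  0.        ,  0.        ,  0.        ,  0.        ]), 'position': array([ 0.35379956, -0.02262393,  1.30248921]), 'attitude': array([-2.94418795, -0.0139308 , -1.55055529])}
yeast_jar [([0.826, -0.108, 0.093], 0.84), ([0.715, 0.012, 0.093], 0.62), ([0.845, -0.01, 0.095], 0.59), ([0.822, 0.08, 0.069], 0.56)]
trivet [([0.418, 0.318, 0.033], 0.92)]
stone [([0.599, -0.012, 0.08], 0.81)]
banneton [([0.634, 0.364, 0.05], 0.98)]
backstop [([0.76, 0.127, 0.057], 0.69), ([0.51, 0.128, 0.024], 0.62)]
scraper [([0.404, -0.046, 0.027], 0.77)]
scene {'intrinsics': array([[380.30169891,   0.        , 314.67020145],
       [  0.        , 380.30169891, 198.01895663],
       [  0.        ,   0.        ,   1.        ]]), 'D': array([-0.06949958,  0.        ,  0.        ,  0.        ,  0.        ]), 'position': array([ 1.26039412, -0.2538972 ,  0.80216439]), 'attitude': array([-2.39138814, -0.01353686,  1.27351046])}
yeast_jar [([0.856, -0.111, 0.08], 0.96), ([0.866, -0.02, 0.099], 0.76), ([0.843, 0.072, 0.056], 0.55)]
trivet []
stone [([0.626, -0.02, 0.077], 0.94)]
banneton [([0.62, 0.371, 0.065], 0.74), ([0.626, -0.018, 0.079], 0.33)]
backstop [([0.772, 0.077, 0.054], 0.9)]
scraper [([0.415, -0.048, 0.026], 0.9)]
```

View pics/top0.png

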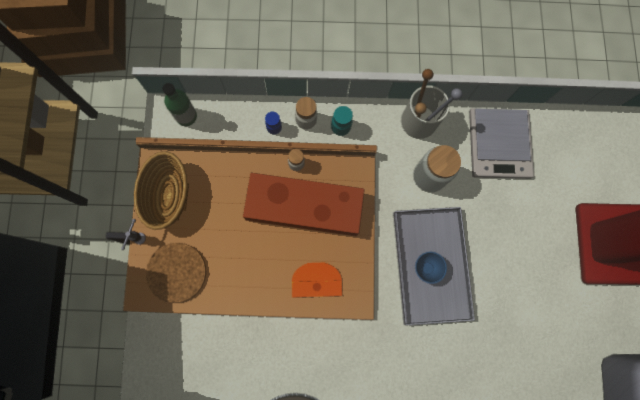

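View pics/scene0.png

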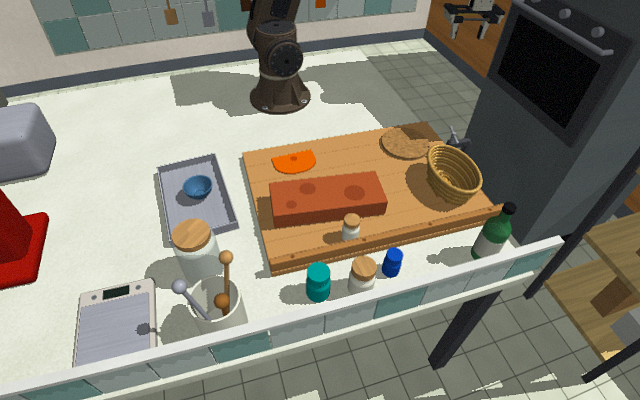

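The look-alikes in the top picture are: the white jar with a wooden lid in the gap (296,159), a larger white jar behind the rail (306,112), a teal jar (342,120) and a blue one (272,122). I choose (296,159), the smaller white one, which stands in the gap behind the stone. Next I'll measure and check it in a crop.

```bash
cat > meas.py <<'E'
from h import *
def rect(P):
    c,(w,h),a=cv2.minAreaRect(P[:,:2].astype(np.float32)*1000); return np.round(c,1),round(w,1),round(h,1),round(a,2)
def linefit(p):  # edge x=f(y)
    for _ in range(3):
        c=np.polyfit(p[:,1],p[:,0],1); r=p[:,0]-np.polyval(c,p[:,1]); p=p[abs(r)<2*r.std()+1e-4]
    return c
def measure(n):
    im,d=cams.grab_frame(n); P=cloud(n,d); x,y,z=P[...,0],P[...,1],P[...,2]
    ok=lambda *b:(x>b[0])&(x<b[1])&(y>b[2])&(y<b[3])&(z>b[4])&(z<b[5])
    st=ok(.5,.78,-.22,.19,.070,.088)&(im[...,0]>1.8*im[...,2]); st=cv2.erode(cv2.morphologyEx(st.astype(np.uint8),cv2.MORPH_OPEN,np.ones((5,5))),np.ones((1,1)))>0
    print(n,"stone",rect(P[st]),st.sum(),"z",np.median(z[st]))
    rl=ok(.7,.85,-.2,.4,.050,.066)
    Q=P[rl]; print(" rail",rect(Q),len(Q),"z",np.median(Q[:,2]))
    e=[]
    for y0 in np.arange(-.15,.38,.01):
        q=Q[abs(Q[:,1]-y0)<.005]
        if len(q)>8: e.append((np.percentile(q[:,0],3),y0))
    e=np.array(e)
    if len(e)>5: print(" rail front x=a*y+b",linefit(e))
    j=ok(.68,.76,-.05,.08,.084,.105); print(" jar lid",rect(P[j]),j.sum(),np.median(z[j]) if j.any() else None)
    t=ok(.3,.53,.2,.45,.029,.04); print(" trivet",rect(P[t]),t.sum())
    b=ok(.5,.58,-.1,.2,.01,.03); print(" boardz",np.median(z[b]))
    return im,P
E
python3 - <<'E'
from meas import *
im,P=measure("top"); measure("scene")
save("crop.png",cv2.resize(im[90:250,220:400],None,fx=4,fy=3.75))
E
```

```text
top stone (array([603.7, -10.4]), 300.3, 120.9, 83.05) 5292 z 0.07837707018788376
 rail (array([775.6, 100. ]), 149.7, 599.8, 0.15) 2054 z 0.05727322317028494
 rail front x=a*y+b [0.01201841 0.7529623 ]
 jar lid (array([722.2,  13. ]), 38.9, 37.8, 49.47) 187 0.09374831153754393
 trivet (array([423.2, 318.7]), 240.3, 157.8, 80.15) 2662
 boardz 0.02163368477012284
scene stone (array([605.4,  -9.4]), 300.0, 124.3, 82.56) 3803 z 0.07754269067762909
 rail (array([785.2, 100.5]), 148.5, 597.8, 2.77) 2037 z 0.057780727915504704
 rail front x=a*y+b [0.01878947 0.75204776]
 jar lid (array([724.8,  13.6]), 36.6, 36.4, 33.68) 183 0.09336581361399898
 trivet (array([423.5, 320.6]), 151.0, 156.9, 66.18) 1157
 boardz 0.021223242998577252
```

View pics/crop.png

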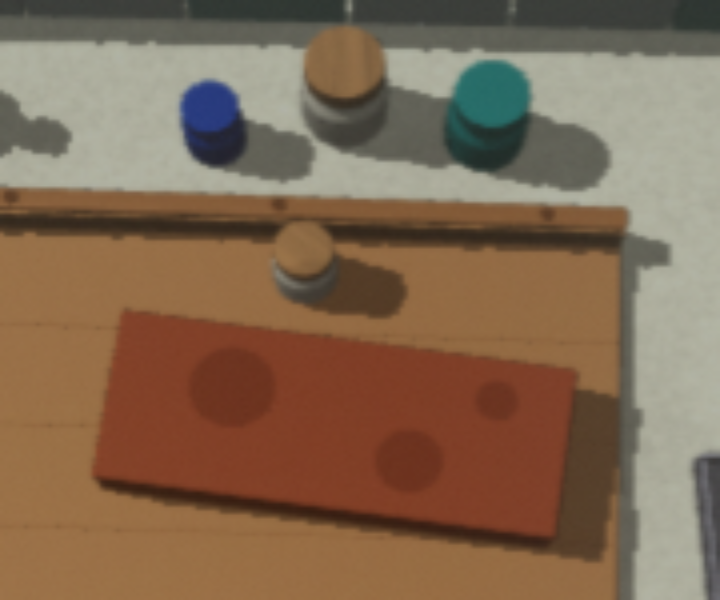

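The crop confirms it: the small white jar with the wooden lid is at crop pixel (305,260), in the gap. Starting the reach.

>>> play_rows:
  targets:
    - [[0.047,0.034,0,0],[0.094,0.068,0,0],[0.141,0.102,0.01,0],[0.188,0.136,0.02,0],[0.235,0.17,0.03,0]]
  grip: 0

```text
t: 1.42
eef_pos: [0.3413, 0.4394, 0.3747]
ee_rot: [-3.141, -0.0, -0.221]
force: [-0.1, 0.1, 0.0]
width: 0.0878
```

>>> play_rows:
  targets:
    - [[0.047,0.034,0,0],[0.094,0.068,0,0],[0.141,0.102,0.01,0],[0.188,0.136,0.02,0],[0.235,0.17,0.03,0]]

```text
t: 2.05
eef_pos: [0.5333, 0.2218, 0.3448]
ee_rot: [-3.141, -0.001, -0.222]
force: [0.9, 0.3, 0.0]
width: 0.0877
```

>>> play_rows:
  targets:
    - [[0.047,0.034,0,0],[0.094,0.068,0,0],[0.141,0.102,0.01,-4],[0.188,0.134,0.02,-8],[0.23,0.164,0.025,-12.7]]

```text
t: 2.68
eef_pos: [0.7216, 0.0111, 0.3189]
ee_rot: [3.141, 0.001, 0.002]
force: [0.7, 0.4, -0.4]
width: 0.0875
```

>>> play_rows:
  targets:
    - [[0,-0.002,0.03,0],[0,-0.002,0.06,0],[0,-0.002,0.08,0],[0,-0.002,0.095,0],[0,-0.002,0.095,0]]

```text
t: 3.3
eef_pos: [0.7202, 0.015, 0.2237]
ee_rot: [3.141, 0.002, 0.0]
force: [-0.1, 0.7, 0.2]
width: 0.0876
```

>>> play_rows:
  targets:
    - [[0,0,0,0],[0,0,0,0],[0,0,0,0],[0,0,0,0],[0,0,0,0]]
  grip: 255
  newtons: 15

```text
t: 3.92
eef_pos: [0.7205, 0.0147, 0.2249]
ee_rot: [3.141, -0.0, -0.0]
force: [-0.2, -1.0, 2.3]
width: 0.0434
```

>>> play_rows:
  targets:
    - [[0,0,-0.005,0],[0,0,-0.02,0],[0,0,-0.05,0],[0,0,-0.08,0],[0,0,-0.11,0]]

```text
t: 4.55
eef_pos: [0.7204, 0.0148, 0.3368]
ee_rot: [-3.141, -0.001, 0.0]
force: [0.2, -0.2, -1.6]
width: 0.0433
```

>>> play_rows:
  targets:
    - [[-0.035,-0.036,0,0],[-0.075,-0.077,0,0],[-0.115,-0.118,0,0],[-0.155,-0.159,0,0],[-0.195,-0.2,0,0]]

```text
t: 5.18
eef_pos: [0.5242, 0.2159, 0.336]
ee_rot: [-3.141, -0.001, -0.0]
force: [0.7, 0.9, -1.4]
width: 0.0435
```

>>> play_rows:
  targets:
    - [[-0.037,-0.038,0,0],[-0.069,-0.071,0,0],[-0.092,-0.095,0.01,0],[-0.1,-0.104,0.025,0],[-0.1,-0.104,0.045,0]]

```text
t: 5.8
eef_pos: [0.4252, 0.3195, 0.29]
ee_rot: [-3.14, -0.001, 0.001]
force: [0.8, -0.2, -1.3]
width: 0.0436
```

>>> play_rows:
  targets:
    - [[0,0,0.02,0],[0,0,0.035,0],[0,0,0.045,0],[0,0,0.05,0],[0,0,0.05,0]]

```text
t: 6.42
eef_pos: [0.4257, 0.3188, 0.2396]
ee_rot: [3.141, 0.0, -0.0]
force: [0.1, -0.2, -1.7]
width: 0.0433
```

>>> play_rows:
  targets:
    - [[0,0,0.001,0],[0,0,0.002,0],[0,0,0.003,0],[0,0,0.003,0]]

```text
t: 6.92
eef_pos: [0.4256, 0.3189, 0.2368]
ee_rot: [-3.141, -0.0, -0.0]
force: [0.3, 0.3, -1.1]
width: 0.0431
```

>>> play_rows:
  targets:
    - [[0,0,0.0005,0],[0,0,0.001,0],[0,0,0.001,0]]

```text
t: 7.3
eef_pos: [0.4256, 0.319, 0.2367]
ee_rot: [-3.141, -0.001, 0.0]
force: [-3.2, -1.0, 8.7]
width: 0.0432
```

Touching; release and rise.

>>> play_rows:
  targets:
    - [[0,0,-0.0008,0],[0,0,-0.0008,0],[0,0,-0.0008,0],[0,0,-0.0008,0],[0,0,-0.0008,0]]
  grip: 0

```text
t: 7.92
eef_pos: [0.4255, 0.3188, 0.2364]
ee_rot: [3.141, 0.0, -0.0]
force: [0.2, 0.0, -0.4]
width: 0.0854
```

>>> play_rows:
  targets:
    - [[0,0,-0.01,0],[0,0,-0.03,0],[0,0,-0.06,0],[0,0,-0.1,0],[0,0,-0.12,0]]

```text
t: 8.55
eef_pos: [0.4258, 0.3191, 0.3596]
ee_rot: [-3.139, -0.002, 0.0]
force: [-0.6, -0.7, 0.3]
width: 0.0874
```

Run:
```python
from meas import *
im,P=measure("top")
for n in ("top","scene"):
    if n=="scene": cams.grab_frame(n)
    print([(np.round(r["xyz"],3).tolist(),round(r["score"],2)) for r in finder.find_in(n,"yeast_jar")])
save("placed.png",im)
```

```text
top stone (array([603.9, -10.5]), 300.1, 121.4, 83.07) 5287 z 0.07820737401242206
 rail (array([794.9, 103.5]), 144.5, 597.1, 5.47) 1997 z 0.05718280325638059
 rail front x=a*y+b [0.01251335 0.752975  ]
 jar lid (array([0., 0.]), 0.0, 0.0, 0.0) 0 None
 trivet (array([426.8, 316.1]), 214.4, 178.8, 7.33) 1492
 boardz 0.021628539097732546
[([0.828, -0.108, 0.093], 0.66), ([0.845, -0.012, 0.096], 0.65), ([0.823, 0.081, 0.069], 0.62), ([0.433, 0.328, 0.107], 0.38)]
[([0.843, 0.07, 0.053], 0.85), ([0.441, 0.314, 0.076], 0.65), ([0.868, -0.019, 0.098], 0.61)]
```

View pics/placed.png

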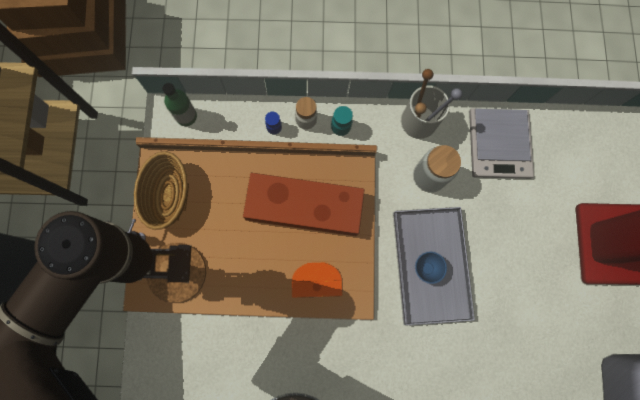

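The jar now stands on the trivet, under the gripper near (180,265); the stone at (303,203) has not moved. Next: close the fingers, turn the tool −90° so the slim finger back faces the stone, and go to its right end.

>>> play_rows:
  targets:
    - [[0.005,0.056,0,10],[0.01,0.112,0,20],[0.015,0.168,0,30],[0.02,0.224,0,40],[0.025,0.28,0,50]]
  grip: 255
  newtons: 15

```text
t: 9.38
eef_pos: [0.45, 0.037, 0.3558]
ee_rot: [3.14, 0.0, -0.878]
force: [0.7, 1.0, -0.2]
width: 0.0431
```

>>> play_rows:
  targets:
    - [[0.045,0.03,0,10],[0.09,0.06,0,20],[0.13,0.086,0,30],[0.149,0.099,0,40],[0.149,0.099,0,40]]

```text
t: 10.0
eef_pos: [0.47, -0.1404, 0.3553]
ee_rot: [3.139, -0.0, -1.575]
force: [0.8, 0.0, -0.7]
width: 0.0007
```

Run:
```python
from meas import *
im,P=measure("scene")
print([(np.round(r["xyz"],3).tolist(),round(r["score"],2)) for r in finder.find_in("scene","yeast_jar")])
z=P[...,2]
for n in("scene","top"):
    if n=="top":
        im,d=cams.grab_frame(n);P=cloud(n,d)
    m=(np.hypot(P[...,0]-.4255,P[...,1]-.319)<.04)&(P[...,2]>.05); print(n,"jar",rect(P[m]),m.sum(),np.percentile(P[...,2][m],98))
save("ready.png",im)
```

```text
scene stone (array([605.3,  -9.5]), 300.0, 123.8, 83.3) 3815 z 0.07751285609772685
 rail (array([794.4, 102.9]), 145.8, 596.5, 5.49) 1961 z 0.057849251507612
 rail front x=a*y+b [0.01498628 0.75338789]
 jar lid (array([0., 0.]), 0.0, 0.0, 0.0) 0 None
 trivet (array([424.1, 320.4]), 152.6, 161.1, 67.31) 937
 boardz 0.02127686762252956
[([0.841, 0.068, 0.054], 0.95), ([0.868, -0.019, 0.098], 0.62), ([0.86, -0.111, 0.079], 0.59), ([0.44, 0.314, 0.08], 0.55)]
scene jar (array([433.1, 319.2]), 41.4, 41.4, 24.5) 267 0.10852770919763288
top jar (array([426.8, 316.4]), 40.1, 37.9, 39.79) 298 0.10898882004166549
```

>>> play_rows:
  targets:
    - [[0,0,0.05,0],[0,0,0.1,0],[0,0,0.13,0],[0,0,0.14,0],[0,0,0.14,0]]

```text
t: 10.78
eef_pos: [0.4707, -0.1384, 0.2165]
ee_rot: [3.141, -0.0, -1.569]
force: [0.6, 0.3, 0.8]
width: 0.0003
```

>>> play_rows:
  targets:
    - [[0,-0.006,0,0],[0,-0.014,0,0],[0,-0.022,0,0],[0,-0.026,0,0],[0,-0.028,0,0]]

```text
t: 11.4
eef_pos: [0.4986, -0.139, 0.2164]
ee_rot: [3.141, -0.0, -1.571]
force: [-0.2, 0.5, 0.8]
width: 0.0004
```

>>> play_rows:
  targets:
    - [[0,-0.002,0,0],[0,-0.004,0,0],[0,-0.006,0,0],[0,-0.008,0,0],[0,-0.01,0,0]]

```text
t: 12.02
eef_pos: [0.5071, -0.1391, 0.216]
ee_rot: [3.138, -0.0, -1.572]
force: [-9.4, -0.1, 6.5]
width: 0.0004
```

>>> play_rows:
  targets:
    - [[0,-0.002,0,0],[0,-0.004,0,0],[0,-0.006,0,0],[0,-0.008,0,0],[0,-0.01,0,0]]

```text
t: 12.65
eef_pos: [0.5135, -0.1402, 0.2154]
ee_rot: [3.129, -0.001, -1.573]
force: [-19.0, -5.8, 12.5]
width: 0.0008
```

>>> play_rows:
  targets:
    - [[0,-0.002,0,0],[0,-0.004,0,0],[0,-0.006,0,0],[0,-0.008,0,0],[0,-0.01,0,0]]

```text
t: 13.28
eef_pos: [0.524, -0.1404, 0.2149]
ee_rot: [3.13, -0.001, -1.573]
force: [-14.1, -8.1, 4.1]
width: 0.0004
```

The stone's end sweeps sideways as it swings (force −y 8 N), so I'll follow it sideways and go slower.

>>> play_rows:
  targets:
    - [[0.001,-0.0015,0,0],[0.002,-0.003,0,0],[0.003,-0.0045,0,0],[0.0035,-0.006,0,0],[0.004,-0.0075,0,0]]

```text
t: 13.9
eef_pos: [0.532, -0.1438, 0.2149]
ee_rot: [3.131, -0.0, -1.573]
force: [-12.2, -4.2, 2.4]
width: 0.0001
```

>>> play_rows:
  targets:
    - [[0.0005,-0.0015,0,0],[0.001,-0.003,0,0],[0.0015,-0.0045,0,0],[0.002,-0.006,0,0],[0.0025,-0.0075,0,0]]

```text
t: 14.52
eef_pos: [0.5394, -0.1465, 0.2148]
ee_rot: [3.131, -0.0, -1.573]
force: [-14.1, -4.6, 3.7]
width: 0.0003
```

>>> play_rows:
  targets:
    - [[0.0005,-0.0015,0,0],[0.001,-0.003,0,0],[0.0015,-0.0045,0,0],[0.002,-0.006,0,0],[0.0025,-0.0075,0,0]]

```text
t: 15.15
eef_pos: [0.547, -0.149, 0.2148]
ee_rot: [3.131, -0.001, -1.573]
force: [-12.9, -5.6, 3.3]
width: 0.0006
```

>>> play_rows:
  targets:
    - [[0.0005,-0.0015,0,0],[0.001,-0.003,0,0],[0.0015,-0.0045,0,0],[0.0018,-0.006,0,0],[0.002,-0.0075,0,0]]

```text
t: 15.78
eef_pos: [0.5545, -0.1512, 0.2149]
ee_rot: [3.131, -0.001, -1.573]
force: [-12.7, -7.4, 3.0]
width: -0.0001
```

>>> play_rows:
  targets:
    - [[0.0003,-0.0015,0,0],[0.0006,-0.003,0,0],[0.0009,-0.0045,0,0],[0.0012,-0.006,0,0],[0.0015,-0.0075,0,0]]

```text
t: 16.4
eef_pos: [0.5621, -0.1529, 0.2149]
ee_rot: [3.131, -0.001, -1.573]
force: [-12.2, -7.8, 2.0]
width: 0.0005
```

Run:
```python
from meas import *
im,P=measure("scene"); im,P=measure("top"); save("push1.png",im)
```

```text
scene stone (array([623.5, -10.9]), 122.6, 299.6, 8.15) 3579 z 0.07755515145503389
 rail (array([775., 100.]), 149.9, 599.9, 0.01) 1983 z 0.05783731572546458
 rail front x=a*y+b [0.01616543 0.7531401 ]
 jar lid (array([0., 0.]), 0.0, 0.0, 0.0) 0 None
 trivet (array([424.1, 318.8]), 151.8, 155.1, 55.98) 938
 boardz 0.0211877696421639
top stone (array([0., 0.]), 0.0, 0.0, 0.0) 0 z nan
 rail (array([795. , 103.1]), 145.2, 596.8, 5.28) 1997 z 0.05725176814790722
 rail front x=a*y+b [0.01209066 0.75301464]
 jar lid (array([0., 0.]), 0.0, 0.0, 0.0) 0 None
 trivet (array([434.8, 341.1]), 203.7, 175.1, 83.41) 2388
 boardz 0.021571933230398188
  return _methods._mean(a, axis=axis, dtype=dtype,
  ret = ret.dtype.type(ret / rcount)
```

View pics/push1.png

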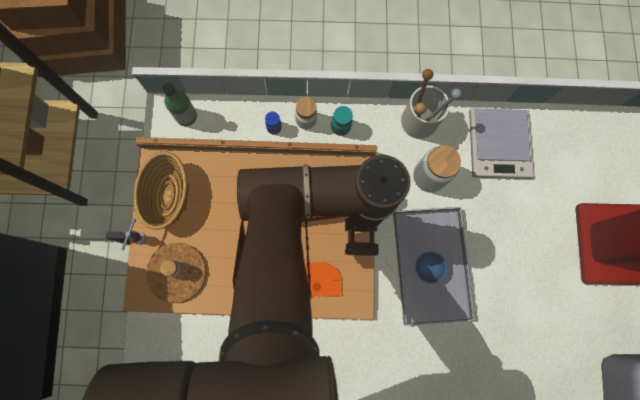

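The arm hides the stone from the top camera, but the scene camera gives it: yaw about +8°, right end now ahead, gaps about 93 mm left and 47 mm right. Going over to the left end.

>>> play_rows:
  targets:
    - [[0,0.01,0,0],[0,0.024,0,0],[-0.04,0.034,0,0],[-0.09,0.042,0,0],[-0.145,0.052,0,0]]

```text
t: 17.12
eef_pos: [0.5134, -0.0052, 0.2169]
ee_rot: [-3.14, 0.001, -1.572]
force: [1.1, 1.2, 0.1]
width: 0.0005
```

>>> play_rows:
  targets:
    - [[-0.05,0.006,0,0],[-0.1,0.014,0,0],[-0.124,0.014,0,0],[-0.124,0.006,0,0],[-0.124,0.001,0,0]]

```text
t: 17.75
eef_pos: [0.5132, 0.1174, 0.2166]
ee_rot: [-3.141, 0.0, -1.57]
force: [-0.4, -1.1, -0.3]
width: 0.0008
```

>>> play_rows:
  targets:
    - [[0,-0.002,0,0],[0,-0.004,0,0],[0,-0.006,0,0],[0,-0.008,0,0],[-0.0005,-0.0095,0,0]]

```text
t: 18.38
eef_pos: [0.5213, 0.1174, 0.216]
ee_rot: [3.138, -0.001, -1.572]
force: [-9.0, -1.0, 5.3]
width: 0.0002
```

>>> play_rows:
  targets:
    - [[-0.0005,-0.0013,0,0],[-0.001,-0.0026,0,0],[-0.0015,-0.004,0,0],[-0.0022,-0.0055,0,0],[-0.003,-0.007,0,0]]

```text
t: 19.0
eef_pos: [0.5264, 0.1197, 0.2158]
ee_rot: [3.134, -0.003, -1.572]
force: [-16.3, -1.0, 11.7]
width: 0.0007
```

>>> play_rows:
  targets:
    - [[-0.0007,-0.0017,0,0],[-0.0014,-0.0034,0,0],[-0.0021,-0.0051,0,0],[-0.0028,-0.0068,0,0],[-0.0035,-0.0085,0,0]]

```text
t: 19.62
eef_pos: [0.535, 0.1234, 0.2159]
ee_rot: [3.134, -0.003, -1.572]
force: [-16.9, 0.2, 11.7]
width: 0.0005
```

>>> play_rows:
  targets:
    - [[-0.0006,-0.0017,0,0],[-0.0012,-0.0034,0,0],[-0.0018,-0.0051,0,0],[-0.0024,-0.0068,0,0],[-0.003,-0.0085,0,0]]

```text
t: 20.25
eef_pos: [0.5435, 0.1266, 0.2159]
ee_rot: [3.135, -0.002, -1.572]
force: [-17.2, 1.3, 10.4]
width: 0.0007
```

>>> play_rows:
  targets:
    - [[-0.0006,-0.0015,-0.0002,0],[-0.0012,-0.003,-0.0004,0],[-0.0017,-0.0045,-0.0006,0],[-0.0022,-0.006,-0.0008,0],[-0.0027,-0.0075,-0.001,0]]

```text
t: 20.88
eef_pos: [0.5513, 0.1295, 0.2163]
ee_rot: [3.135, -0.002, -1.572]
force: [-12.2, 2.9, 3.4]
width: 0.0005
```

>>> play_rows:
  targets:
    - [[-0.0005,-0.0015,0,0],[-0.001,-0.003,0,0],[-0.0014,-0.0045,0,0],[-0.0018,-0.006,0,0],[-0.0022,-0.0075,0,0]]

```text
t: 21.5
eef_pos: [0.559, 0.1322, 0.2163]
ee_rot: [3.136, -0.001, -1.572]
force: [-11.5, 4.6, 3.3]
width: 0.0001
```

>>> play_rows:
  targets:
    - [[-0.0005,-0.0017,0,0],[-0.001,-0.0034,0,0],[-0.0014,-0.0051,0,0],[-0.0018,-0.0068,0,0],[-0.0022,-0.0085,0,0]]

```text
t: 22.12
eef_pos: [0.5677, 0.1348, 0.2163]
ee_rot: [3.136, -0.001, -1.572]
force: [-11.8, 6.8, 2.1]
width: 0.0005
```

>>> play_rows:
  targets:
    - [[-0.0004,-0.0017,0,0],[-0.0008,-0.0034,0,0],[-0.0012,-0.0051,0,0],[-0.0016,-0.0068,0,0],[-0.002,-0.0085,0,0]]

```text
t: 22.75
eef_pos: [0.5763, 0.137, 0.2163]
ee_rot: [3.137, -0.0, -1.571]
force: [-11.6, 7.2, 1.2]
width: 0.0003
```

```bash
cat > gap.py <<'E'
from h import *
# gaps from scene camera; stone pose by minAreaRect of its top
im,d=cams.grab_frame("scene"); P=cloud("scene",d); x,y,z=P[...,0],P[...,1],P[...,2]
st=(x>.5)&(x<.8)&(y>-.25)&(y<.22)&(z>.070)&(z<.088)&(im[...,0]>1.8*im[...,2])
st=cv2.morphologyEx(st.astype(np.uint8),cv2.MORPH_OPEN,np.ones((5,5)))>0
c,(w,h),a=cv2.minAreaRect(P[st][:,:2].astype(np.float32)*1000)
if w>h: a-=90
if a>45: a-=90
t=np.radians(a); R=np.array([[np.cos(t),-np.sin(t)],[np.sin(t),np.cos(t)]]); c=np.array(c)-[1,0]
print("c",c.round(1),"yaw",round(t,3),"n",st.sum(),round(w,1),round(h,1))
for n,l in dict(BL=(60,150),BR=(60,-150),NL=(-60,150),NR=(-60,-150)).items():
    p=R@np.array(l)+c; print(n,p.round(1),"gap",round(752.9+.0135*p[1]-p[0],1) if n[0]=="B" else "")
E
python3 gap.py
```

```text
c [639.5  -7.7] yaw -0.132 n 3901 300.6 123.3
BL [718.8 133. ] gap 35.9
BR [ 679.3 -164.3] gap 71.4
NL [599.8 148.8] gap 
NR [ 560.3 -148.5] gap
```

>>> play_rows:
  targets:
    - [[0,0.01,0,0],[0,0.024,0,0],[0.04,0.034,0,0],[0.09,0.042,0,0],[0.145,0.05,0,0]]

```text
t: 23.42
eef_pos: [0.5276, -0.0093, 0.2179]
ee_rot: [-3.141, 0.0, -1.569]
force: [0.6, 0.0, 0.8]
width: 0.0003
```

>>> play_rows:
  targets:
    - [[0.05,0.004,0,0],[0.1,0.006,0,0],[0.127,0.006,0,0],[0.127,-0.001,0,0],[0.127,-0.006,0,0]]

```text
t: 24.05
eef_pos: [0.5346, -0.1351, 0.2177]
ee_rot: [-3.141, -0.0, -1.571]
force: [-0.1, 0.0, 0.7]
width: 0.0003
```

>>> play_rows:
  targets:
    - [[0,-0.002,0,0],[0,-0.004,0,0],[0,-0.006,-0.0003,0],[0,-0.0075,-0.0006,0],[0.0005,-0.009,-0.001,0]]

```text
t: 24.68
eef_pos: [0.5412, -0.1354, 0.2174]
ee_rot: [3.136, 0.001, -1.572]
force: [-8.9, 4.4, 2.4]
width: 0.0005
```

>>> play_rows:
  targets:
    - [[0.0006,-0.0014,-0.0002,0],[0.0012,-0.0028,-0.0004,0],[0.0018,-0.0042,-0.0006,0],[0.0024,-0.0056,-0.0008,0],[0.003,-0.007,-0.001,0]]

```text
t: 25.3
eef_pos: [0.5478, -0.1388, 0.2179]
ee_rot: [3.135, 0.001, -1.572]
force: [-8.0, 1.4, -2.0]
width: 0.0001
```

>>> play_rows:
  targets:
    - [[0.0007,-0.0017,0,0],[0.0014,-0.0034,0,0],[0.0021,-0.0051,0,0],[0.0028,-0.0068,0,0],[0.0035,-0.0085,0,0]]

```text
t: 25.92
eef_pos: [0.5559, -0.1426, 0.2178]
ee_rot: [3.133, 0.0, -1.572]
force: [-9.2, -1.2, -0.9]
width: 0.0004
```

>>> play_rows:
  targets:
    - [[0.0006,-0.0017,0,0],[0.0012,-0.0034,0,0],[0.0018,-0.0051,0,0],[0.0024,-0.0068,0,0],[0.003,-0.0085,0,0]]

```text
t: 26.55
eef_pos: [0.564, -0.146, 0.2177]
ee_rot: [3.132, -0.0, -1.572]
force: [-10.6, -3.0, 0.1]
width: 0.0008
```

Forces are now nice (8–11 N). Continue.

>>> play_rows:
  targets:
    - [[0.0006,-0.0018,0,0],[0.0012,-0.0036,0,0],[0.0018,-0.0054,0,0],[0.0024,-0.0072,0,0],[0.003,-0.009,0,0]]

```text
t: 27.18
eef_pos: [0.5728, -0.1493, 0.2177]
ee_rot: [3.132, -0.0, -1.573]
force: [-12.0, -6.1, -0.1]
width: 0.0008
```

>>> play_rows:
  targets:
    - [[0.0005,-0.0018,0,0],[0.001,-0.0036,0,0],[0.0015,-0.0054,0,0],[0.002,-0.0072,0,0],[0.0025,-0.009,0,0]]

```text
t: 27.8
eef_pos: [0.5817, -0.1521, 0.2177]
ee_rot: [3.131, -0.001, -1.573]
force: [-11.6, -7.7, 0.1]
width: 0.0007
```

>>> play_rows:
  targets:
    - [[0.0004,-0.0018,0,0],[0.0008,-0.0036,0,0],[0.0012,-0.0054,0,0],[0.0016,-0.0072,0,0],[0.002,-0.009,0,0]]

```text
t: 28.42
eef_pos: [0.5907, -0.1542, 0.2177]
ee_rot: [3.131, -0.001, -1.573]
force: [-10.2, -8.0, 1.2]
width: 0.0007
```

```bash
python3 gap.py
```

```text
c [655.8 -13.4] yaw 0.109 n 3807 123.9 299.9
BL [699.1 142.2] gap 55.8
BR [ 731.7 -156. ] gap 19.1
NL [579.8 129.1] gap 
NR [ 612.4 -169.1] gap
```

>>> play_rows:
  targets:
    - [[0,0.01,0,0],[0,0.024,0,0],[-0.04,0.032,0,0],[-0.09,0.038,0,0],[-0.145,0.046,0,0]]

```text
t: 29.1
eef_pos: [0.5479, -0.0065, 0.22]
ee_rot: [-3.14, 0.001, -1.571]
force: [0.4, 1.5, 0.3]
width: 0.0005
```

>>> play_rows:
  targets:
    - [[-0.05,0.004,0,0],[-0.1,0.006,0,0],[-0.125,0.006,0,0],[-0.125,0.001,0,0],[-0.125,-0.004,0,0]]

```text
t: 29.72
eef_pos: [0.5524, 0.117, 0.2197]
ee_rot: [-3.141, 0.0, -1.57]
force: [-1.6, 0.5, -0.1]
width: 0.0005
```

>>> play_rows:
  targets:
    - [[0,-0.002,0,0],[0,-0.004,0,0],[0,-0.006,-0.0003,0],[0,-0.0075,-0.0006,0],[-0.0005,-0.009,-0.001,0]]

```text
t: 30.35
eef_pos: [0.5603, 0.117, 0.2198]
ee_rot: [3.138, -0.001, -1.572]
force: [-7.9, -1.0, 1.0]
width: 0.0003
```

>>> play_rows:
  targets:
    - [[-0.0006,-0.0014,-0.0002,0],[-0.0012,-0.0028,-0.0004,0],[-0.0018,-0.0042,-0.0006,0],[-0.0024,-0.0056,-0.0008,0],[-0.003,-0.007,-0.001,0]]

```text
t: 30.98
eef_pos: [0.5662, 0.1198, 0.2201]
ee_rot: [3.136, -0.002, -1.572]
force: [-8.2, 0.1, -1.8]
width: 0.0003
```

>>> play_rows:
  targets:
    - [[-0.0006,-0.0017,0,0],[-0.0012,-0.0034,0,0],[-0.0018,-0.0051,0,0],[-0.0025,-0.0068,0,0],[-0.0032,-0.0085,0,0]]

```text
t: 31.6
eef_pos: [0.5747, 0.1236, 0.2201]
ee_rot: [3.136, -0.001, -1.572]
force: [-9.6, 3.8, -0.2]
width: 0.0003
```

>>> play_rows:
  targets:
    - [[-0.0006,-0.0017,0,0],[-0.0012,-0.0034,0,0],[-0.0018,-0.0051,0,0],[-0.0024,-0.0068,0,0],[-0.003,-0.0085,0,0]]

```text
t: 32.22
eef_pos: [0.5832, 0.1269, 0.2201]
ee_rot: [3.136, -0.001, -1.572]
force: [-10.9, 5.1, -0.9]
width: 0.0007
```

>>> play_rows:
  targets:
    - [[-0.0006,-0.0017,0,0],[-0.0012,-0.0034,0,0],[-0.0018,-0.0051,0,0],[-0.0024,-0.0068,0,0],[-0.003,-0.0085,0,0]]

```text
t: 32.85
eef_pos: [0.5917, 0.1301, 0.2201]
ee_rot: [3.136, -0.001, -1.572]
force: [-11.2, 6.6, 0.0]
width: 0.0007
```

```bash
python3 gap.py
```

```text
c [665.5  -9.4] yaw -0.026 n 4095 300.1 123.1
BL [729.5 138.9] gap 25.3
BR [ 721.5 -161. ] gap 29.2
NL [609.5 142.1] gap 
NR [ 601.6 -157.8] gap
```

>>> play_rows:
  targets:
    - [[-0.0005,-0.0017,0,0],[-0.001,-0.0034,0,0],[-0.0015,-0.0051,0,0],[-0.002,-0.0068,0,0],[-0.0025,-0.0085,0,0]]

```text
t: 33.52
eef_pos: [0.6003, 0.1327, 0.2201]
ee_rot: [3.136, -0.0, -1.571]
force: [-10.4, 6.2, 0.3]
width: 0.0005
```

>>> play_rows:
  targets:
    - [[-0.0004,-0.0017,0,0],[-0.0008,-0.0034,0,0],[-0.0012,-0.005,0,0],[-0.0016,-0.0065,0,0],[-0.002,-0.008,0,0]]

```text
t: 34.15
eef_pos: [0.6084, 0.135, 0.2202]
ee_rot: [3.137, -0.0, -1.571]
force: [-10.5, 6.8, -0.5]
width: 0.0005
```

```bash
python3 gap.py
```

```text
c [672.4  -7.8] yaw -0.125 n 4143 300.9 123.1
BL [750.5 133.6] gap 4.2
BR [ 713.3 -164.1] gap 37.4
NL [631.5 148.5] gap 
NR [ 594.2 -149.2] gap
```

>>> play_rows:
  targets:
    - [[0,0.01,0,0],[0,0.024,0,0],[0.04,0.032,0.001,0],[0.09,0.04,0.002,0],[0.145,0.046,0.003,0]]

```text
t: 34.83
eef_pos: [0.5636, -0.0116, 0.219]
ee_rot: [-3.14, 0.0, -1.569]
force: [0.6, -0.6, 0.2]
width: 0.0003
```

>>> play_rows:
  targets:
    - [[0.05,0.004,0,0],[0.1,0.006,0,0],[0.127,0.006,0,0],[0.127,0.001,0,0],[0.127,-0.003,0,0]]

```text
t: 35.45
eef_pos: [0.5675, -0.1374, 0.2188]
ee_rot: [-3.141, -0.0, -1.571]
force: [0.0, 0.4, -0.4]
width: 0.0005
```

>>> play_rows:
  targets:
    - [[0,-0.002,0,0],[0,-0.004,0,0],[0,-0.006,-0.0003,0],[0,-0.0075,-0.0006,0],[0.0005,-0.009,-0.001,0]]

```text
t: 36.08
eef_pos: [0.5752, -0.1378, 0.2188]
ee_rot: [3.138, 0.001, -1.571]
force: [-6.0, 4.6, 0.4]
width: 0.0003
```

>>> play_rows:
  targets:
    - [[0.0006,-0.0014,-0.0002,0],[0.0012,-0.0028,-0.0004,0],[0.0018,-0.0042,-0.0006,0],[0.0024,-0.0056,-0.0008,0],[0.003,-0.007,-0.001,0]]

```text
t: 36.7
eef_pos: [0.5811, -0.1409, 0.2191]
ee_rot: [3.135, 0.001, -1.572]
force: [-6.9, 3.6, -0.7]
width: 0.0005
```

>>> play_rows:
  targets:
    - [[0.0007,-0.0018,0,0],[0.0014,-0.0036,0,0],[0.0021,-0.0054,0,0],[0.0028,-0.0072,0,0],[0.0034,-0.009,0,0]]

```text
t: 37.33
eef_pos: [0.5896, -0.1448, 0.2189]
ee_rot: [3.134, 0.0, -1.572]
force: [-10.0, 1.4, 0.7]
width: 0.0007
```

>>> play_rows:
  targets:
    - [[0.0006,-0.0018,0,0],[0.0012,-0.0036,0,0],[0.0018,-0.0054,0,0],[0.0024,-0.0072,0,0],[0.003,-0.009,0,0]]

```text
t: 37.95
eef_pos: [0.5982, -0.1483, 0.2189]
ee_rot: [3.133, -0.0, -1.573]
force: [-11.3, -2.8, 1.0]
width: 0.0001
```

>>> play_rows:
  targets:
    - [[0.0005,-0.0014,0,0],[0.001,-0.0028,0,0],[0.0014,-0.004,0,0],[0.0017,-0.005,0,0]]

```text
t: 38.45
eef_pos: [0.603, -0.1502, 0.2189]
ee_rot: [3.132, -0.0, -1.573]
force: [-11.6, -2.3, 1.8]
width: 0.0004
```

```bash
python3 gap.py
```

```text
c [680.3 -11.9] yaw 0.011 n 4007 121.5 300.0
BL [738.7 138.8] gap 16.0
BR [ 741.9 -161.2] gap 8.8
NL [618.7 137.5] gap 
NR [ 621.9 -162.5] gap
```

>>> play_rows:
  targets:
    - [[0.0004,-0.0013,0,0],[0.0008,-0.0026,0,0],[0.0012,-0.004,0,0],[0.0016,-0.0053,0,0],[0.002,-0.0065,0,0]]

```text
t: 39.12
eef_pos: [0.6094, -0.1524, 0.2189]
ee_rot: [3.132, -0.0, -1.573]
force: [-11.5, -4.5, 1.0]
width: 0.0005
```

```bash
python3 gap.py
```

```text
c [682.1 -11.9] yaw 0.039 n 4032 121.2 300.8
BL [736.2 140.3] gap 18.6
BR [ 747.8 -159.5] gap 2.9
NL [616.3 135.7] gap 
NR [ 627.9 -164.1] gap
```

>>> play_rows:
  targets:
    - [[0,0.012,0,0],[0,0.027,0,0],[-0.04,0.03,0.0005,0],[-0.09,0.03,0.001,0],[-0.145,0.03,0.0015,0]]

```text
t: 39.8
eef_pos: [0.5825, -0.0051, 0.2196]
ee_rot: [-3.14, 0.0, -1.572]
force: [0.5, 0.8, 0.4]
width: 0.0003
```

>>> play_rows:
  targets:
    - [[-0.05,0,0,0],[-0.1,0,0,0],[-0.1275,0,0,0],[-0.1275,-0.003,0,0],[-0.1275,-0.006,0,0]]

```text
t: 40.42
eef_pos: [0.5887, 0.121, 0.2192]
ee_rot: [-3.141, 0.0, -1.57]
force: [0.3, 0.0, -0.1]
width: 0.0005
```

>>> play_rows:
  targets:
    - [[0,-0.002,0,0],[0,-0.004,0,0],[0,-0.006,-0.0003,0],[0,-0.0075,-0.0006,0],[-0.0005,-0.009,-0.001,0]]

```text
t: 41.05
eef_pos: [0.5971, 0.1212, 0.2194]
ee_rot: [3.139, -0.001, -1.572]
force: [-5.4, -1.0, 1.2]
width: 0.0003
```

>>> play_rows:
  targets:
    - [[-0.0004,-0.0014,-0.0002,0],[-0.0008,-0.0028,-0.0004,0],[-0.0012,-0.0042,-0.0006,0],[-0.0016,-0.0056,-0.0008,0],[-0.002,-0.007,-0.001,0]]

```text
t: 41.68
eef_pos: [0.6026, 0.1232, 0.2197]
ee_rot: [3.135, -0.002, -1.572]
force: [-9.5, 2.7, 1.0]
width: 0.0003
```

```bash
python3 gap.py
```

```text
c [684.2 -11.7] yaw 0.014 n 4273 121.5 301.0
BL [742.1 139.1] gap 12.7
BR [ 746.3 -160.8] gap 4.5
NL [622.1 137.5] gap 
NR [ 626.3 -162.5] gap
```

>>> play_rows:
  targets:
    - [[-0.0005,-0.0016,0,0],[-0.001,-0.0032,0,0],[-0.0015,-0.0048,0,0],[-0.002,-0.0064,0,0],[-0.0024,-0.008,0,0]]

```text
t: 42.35
eef_pos: [0.6105, 0.1262, 0.2196]
ee_rot: [3.135, -0.001, -1.572]
force: [-12.1, 5.1, 1.4]
width: 0.0004
```

>>> play_rows:
  targets:
    - [[-0.0003,-0.0008,0,0],[-0.0006,-0.0016,0,0],[-0.0008,-0.0024,0,0],[-0.001,-0.003,0,0]]

```text
t: 42.85
eef_pos: [0.6135, 0.1274, 0.2196]
ee_rot: [3.136, -0.001, -1.572]
force: [-12.5, 5.1, 1.3]
width: 0.0005
```

```bash
python3 gap.py
```

```text
c [688.9 -10.5] yaw -0.045 n 4285 301.0 122.5
BL [755.6 136.6] gap -0.8
BR [ 742.1 -163. ] gap 8.6
NL [635.7 142. ] gap 
NR [ 622.2 -157.6] gap
```

>>> play_rows:
  targets:
    - [[-0.0001,-0.0004,0,0],[-0.0002,-0.0008,0,0],[-0.0003,-0.0012,0,0]]

```text
t: 43.28
eef_pos: [0.6147, 0.1277, 0.2196]
ee_rot: [3.136, -0.001, -1.571]
force: [-11.2, 5.6, 1.1]
width: 0.0
```

>>> play_rows:
  targets:
    - [[-0.0001,-0.0005,0,0],[-0.0002,-0.001,0,0],[-0.0003,-0.0015,0,0]]

```text
t: 43.65
eef_pos: [0.6155, 0.1279, 0.2195]
ee_rot: [3.134, -0.001, -1.572]
force: [-17.1, 5.6, 4.3]
width: 0.0002
```

Left corner is home (17 N). Over to the right end.

>>> play_rows:
  targets:
    - [[0,0.012,0,0],[0,0.024,0,0],[0.04,0.03,0.0005,0],[0.09,0.03,0.001,0],[0.145,0.03,0.0015,0]]

```text
t: 44.28
eef_pos: [0.5884, -0.0181, 0.22]
ee_rot: [-3.14, 0.0, -1.569]
force: [0.8, 0.6, -1.2]
width: 0.0008
```

>>> play_rows:
  targets:
    - [[0.05,0,0,0],[0.1,0,0,0],[0.1285,0,0,0],[0.1285,-0.003,0,0],[0.1285,-0.005,0,0]]

```text
t: 44.9
eef_pos: [0.5937, -0.1455, 0.2197]
ee_rot: [-3.141, -0.0, -1.571]
force: [-0.8, 0.0, -0.5]
width: 0.0006
```

>>> play_rows:
  targets:
    - [[0,-0.0015,0,0],[0,-0.003,0,0],[0,-0.0045,-0.0003,0],[0,-0.006,-0.0006,0],[0.0005,-0.0075,-0.001,0]]

```text
t: 45.52
eef_pos: [0.6012, -0.1462, 0.2205]
ee_rot: [-3.142, 0.0, -1.571]
force: [-0.1, -0.3, -0.5]
width: 0.0008
```

>>> play_rows:
  targets:
    - [[0.0004,-0.0014,-0.0002,0],[0.0008,-0.0028,-0.0004,0],[0.0012,-0.0042,-0.0006,0],[0.0014,-0.005,-0.0008,0]]

```text
t: 46.02
eef_pos: [0.604, -0.1474, 0.2204]
ee_rot: [3.136, 0.001, -1.572]
force: [-10.3, 5.7, 4.5]
width: 0.0006
```

```bash
python3 gap.py
```

```text
c [688.5 -10.6] yaw -0.04 n 4093 299.9 121.0
BL [754.6 136.9] gap 0.2
BR [ 742.4 -162.9] gap 8.3
NL [634.7 141.7] gap 
NR [ 622.5 -158.1] gap
```

>>> play_rows:
  targets:
    - [[0.0004,-0.0014,-0.0002,0],[0.0008,-0.0028,-0.0003,0],[0.0012,-0.0042,-0.0003,0],[0.0016,-0.0056,-0.0003,0],[0.002,-0.007,-0.0003,0]]

```text
t: 46.7
eef_pos: [0.6101, -0.1497, 0.2205]
ee_rot: [3.134, 0.001, -1.572]
force: [-12.2, 2.7, 5.3]
width: 0.0007
```

>>> play_rows:
  targets:
    - [[0.0001,-0.0005,0,0],[0.0002,-0.001,0,0],[0.0003,-0.0015,0,0]]

```text
t: 47.08
eef_pos: [0.6114, -0.1502, 0.2205]
ee_rot: [3.133, 0.0, -1.572]
force: [-13.1, 2.1, 6.0]
width: 0.0009
```

```bash
python3 gap.py
```

```text
c [690.6 -11.3] yaw -0.009 n 4093 299.9 121.6
BL [751.9 138.1] gap 2.9
BR [ 749.2 -161.9] gap 1.5
NL [631.9 139.2] gap 
NR [ 629.2 -160.8] gap
```

>>> play_rows:
  targets:
    - [[0.0001,-0.0004,0,0],[0.0002,-0.0008,0,0],[0.0003,-0.0012,0,0]]

```text
t: 47.5
eef_pos: [0.6124, -0.1506, 0.2205]
ee_rot: [3.133, 0.0, -1.572]
force: [-13.1, 0.9, 6.5]
width: 0.0002
```

>>> play_rows:
  targets:
    - [[0.0001,-0.0004,-0.0001,0],[0.0002,-0.0008,-0.0002,0],[0.0003,-0.0012,-0.0003,0]]

```text
t: 47.88
eef_pos: [0.613, -0.1508, 0.2204]
ee_rot: [3.131, 0.001, -1.572]
force: [-16.4, 3.6, 7.1]
width: 0.0005
```

>>> play_rows:
  targets:
    - [[0,0.012,0,0],[0,0.025,0.001,0],[-0.04,0.025,0.002,0],[-0.09,0.025,0.002,0],[-0.145,0.025,0.002,0]]

```text
t: 48.5
eef_pos: [0.5918, -0.0046, 0.2202]
ee_rot: [-3.14, 0.0, -1.572]
force: [0.8, -0.7, -1.0]
width: 0.0004
```

>>> play_rows:
  targets:
    - [[-0.05,0,0,0],[-0.1,0,0,0],[-0.1325,0,0,0],[-0.1325,-0.007,0,0],[-0.1325,-0.013,0,0]]

```text
t: 49.12
eef_pos: [0.6052, 0.1268, 0.22]
ee_rot: [-3.141, 0.0, -1.571]
force: [-0.8, 0.2, -0.4]
width: 0.0004
```

>>> play_rows:
  targets:
    - [[0,-0.0012,0,0],[0,-0.0024,0,0],[0,-0.0036,-0.0003,0],[0,-0.0048,-0.0006,0],[-0.0003,-0.006,-0.001,0]]

```text
t: 49.75
eef_pos: [0.6111, 0.1272, 0.2209]
ee_rot: [-3.142, 0.0, -1.571]
force: [-0.3, 0.0, 0.3]
width: 0.0003
```

```bash
python3 gap.py
```

```text
c [690.4 -11.8] yaw -0.007 n 4340 300.5 121.9
BL [751.5 137.8] gap 3.3
BR [ 749.4 -162.2] gap 1.3
NL [631.5 138.6] gap 
NR [ 629.4 -161.4] gap
```

>>> play_rows:
  targets:
    - [[-0.0002,-0.0009,-0.0001,0],[-0.0004,-0.0018,-0.0002,0],[-0.0006,-0.0027,-0.0003,0],[-0.0008,-0.0036,-0.0004,0],[-0.001,-0.0045,-0.0005,0]]

```text
t: 50.42
eef_pos: [0.613, 0.1276, 0.2207]
ee_rot: [3.135, -0.002, -1.572]
force: [-15.0, 0.6, 9.4]
width: 0.0004
```

>>> play_rows:
  targets:
    - [[-0.0002,-0.0005,-0.0003,0],[-0.0003,-0.001,-0.0006,0],[-0.0005,-0.0015,-0.0008,0]]

```text
t: 50.8
eef_pos: [0.6146, 0.1282, 0.2211]
ee_rot: [3.135, -0.002, -1.572]
force: [-11.4, 0.9, 3.0]
width: 0.0006
```

>>> play_rows:
  targets:
    - [[-0.0001,-0.0005,0,0],[-0.0002,-0.001,0,0],[-0.0003,-0.0014,0,0]]

```text
t: 51.18
eef_pos: [0.6159, 0.1287, 0.221]
ee_rot: [3.135, -0.002, -1.572]
force: [-13.4, 1.6, 4.4]
width: 0.0002
```

>>> play_rows:
  targets:
    - [[0,-0.0004,0,0],[-0.0001,-0.0008,0,0],[-0.0002,-0.0011,0,0]]

```text
t: 51.55
eef_pos: [0.6162, 0.1288, 0.2209]
ee_rot: [3.133, -0.002, -1.572]
force: [-16.3, 2.7, 6.7]
width: 0.0005
```

```bash
python3 gap.py
```

```text
c [692.1 -10.3] yaw -0.019 n 4336 301.7 121.4
BL [754.9 138.5] gap -0.2
BR [ 749.3 -161.4] gap 1.4
NL [635.  140.8] gap 
NR [ 629.3 -159.2] gap
```

>>> play_rows:
  targets:
    - [[0,0.012,0,0],[0,0.025,0.001,0],[0.04,0.025,0.002,0],[0.09,0.025,0.0025,0],[0.145,0.025,0.0025,0]]

```text
t: 52.22
eef_pos: [0.5943, -0.0165, 0.22]
ee_rot: [-3.14, 0.0, -1.569]
force: [1.8, -0.7, -0.2]
width: 0.0001
```

>>> play_rows:
  targets:
    - [[0.05,0,0,0],[0.1,0,0,0],[0.133,0,0,0],[0.133,-0.007,0,0],[0.133,-0.013,0,0]]

```text
t: 52.85
eef_pos: [0.6078, -0.1485, 0.2199]
ee_rot: [-3.141, -0.0, -1.571]
force: [-0.0, 0.3, -0.4]
width: 0.0005
```

>>> play_rows:
  targets:
    - [[0,-0.0012,0,0],[0,-0.0024,0,0],[0,-0.0036,-0.0003,0],[0,-0.0046,-0.0006,0],[0.0003,-0.0055,-0.001,0]]

```text
t: 53.48
eef_pos: [0.6111, -0.1483, 0.2198]
ee_rot: [3.136, 0.001, -1.571]
force: [-8.6, 6.1, 2.9]
width: 0.0005
```

>>> play_rows:
  targets:
    - [[0.0001,-0.0005,-0.0002,0],[0.0002,-0.001,-0.0003,0],[0.0003,-0.0015,-0.0004,0],[0.0004,-0.002,-0.0005,0]]

```text
t: 53.98
eef_pos: [0.6123, -0.1488, 0.2197]
ee_rot: [3.134, 0.001, -1.572]
force: [-10.8, 5.1, 1.7]
width: 0.0004
```

>>> play_rows:
  targets:
    - [[0.0001,-0.0004,0,0],[0.0002,-0.0008,0,0],[0.0003,-0.0012,0,0],[0.0003,-0.0015,0,0]]

```text
t: 54.48
eef_pos: [0.6127, -0.1489, 0.2196]
ee_rot: [3.132, 0.001, -1.572]
force: [-15.8, 6.5, 5.2]
width: 0.0001
```

>>> play_rows:
  targets:
    - [[0,0.012,0,0],[0,0.025,0.001,0],[-0.04,0.025,0.001,0],[-0.09,0.025,0.001,0],[-0.145,0.025,0.001,0]]

```text
t: 55.1
eef_pos: [0.5912, -0.0038, 0.2206]
ee_rot: [-3.14, 0.0, -1.572]
force: [0.2, -0.4, -1.0]
width: 0.0004
```

>>> play_rows:
  targets:
    - [[-0.05,0,0,0],[-0.1,0,0,0],[-0.1315,-0.002,0,0],[-0.1315,-0.011,0,0],[-0.1315,-0.019,0,0]]

```text
t: 55.72
eef_pos: [0.6108, 0.1265, 0.2203]
ee_rot: [-3.141, 0.0, -1.571]
force: [0.4, -0.7, -0.1]
width: 0.0004
```

>>> play_rows:
  targets:
    - [[0,-0.0012,0,0],[0,-0.0024,0,0],[0,-0.0034,-0.0003,0],[0,-0.0044,-0.0006,0],[-0.0003,-0.0053,-0.0008,0]]

```text
t: 56.35
eef_pos: [0.6146, 0.1263, 0.2204]
ee_rot: [3.138, -0.001, -1.572]
force: [-7.3, -2.3, 1.4]
width: 0.0003
```

>>> play_rows:
  targets:
    - [[-0.0001,-0.0005,-0.0002,0],[-0.0002,-0.001,-0.0003,0],[-0.0003,-0.0015,-0.0004,0],[-0.0004,-0.002,-0.0005,0]]

```text
t: 56.85
eef_pos: [0.6154, 0.1265, 0.2204]
ee_rot: [3.135, -0.002, -1.572]
force: [-11.8, -1.6, 3.5]
width: 0.0004
```

```bash
python3 gap.py
```

```text
c [692.3 -11.1] yaw -0.016 n 4311 300.2 122.3
BL [754.7 137.9] gap 0.1
BR [ 749.8 -162.1] gap 0.9
NL [634.7 139.9] gap 
NR [ 629.8 -160.1] gap
```

>>> play_rows:
  targets:
    - [[0,-0.0004,0,0],[-0.0001,-0.0008,0,0],[-0.0002,-0.0012,0,0],[-0.0002,-0.0015,0,0]]

```text
t: 57.4
eef_pos: [0.6161, 0.1266, 0.2203]
ee_rot: [3.133, -0.003, -1.572]
force: [-16.1, -0.9, 7.2]
width: 0.0006
```

>>> play_rows:
  targets:
    - [[0,-0.0003,-0.0002,0],[0,-0.0006,-0.0004,0],[0,-0.0006,-0.0004,0]]

```text
t: 57.78
eef_pos: [0.6163, 0.1266, 0.2203]
ee_rot: [3.132, -0.003, -1.572]
force: [-15.4, 0.4, 5.4]
width: 0.0004
```

Pressed home. Back off, rise and check.

>>> play_rows:
  targets:
    - [[0,0.006,0,0],[0,0.02,0,0],[0,0.05,0,0],[0,0.09,-0.02,0],[0,0.11,-0.06,0]]

```text
t: 58.4
eef_pos: [0.5075, 0.1272, 0.2812]
ee_rot: [3.139, -0.001, -1.571]
force: [1.3, 0.5, 0.5]
width: 0.0007
```

>>> play_rows:
  targets:
    - [[0,0,-0.05,0],[0,0,-0.1,0],[0,0,-0.13,0],[0,0,-0.14,0]]

```text
t: 58.9
eef_pos: [0.5097, 0.1278, 0.4243]
ee_rot: [-3.137, 0.003, -1.571]
force: [0.6, 0.7, -0.3]
width: 0.0006
```

```bash
python3 gap.py
python3 - <<'E'
from meas import *
im,P=measure("scene")
m=(np.hypot(P[...,0]-.4255,P[...,1]-.319)<.04)&(P[...,2]>.05); print("jar",rect(P[m]),np.percentile(P[...,2][m],98))
save("end.png",im)
E
```

```text
c [691.9 -11.2] yaw -0.012 n 4437 300.0 122.0
BL [753.7 138. ] gap 1.0
BR [ 750.1 -161.9] gap 0.6
NL [633.7 139.5] gap 
NR [ 630.2 -160.5] gap 
scene stone (array([693.7, -11.4]), 299.7, 121.6, 89.33) 4468 z 0.07818046869631778
 rail (array([775.7, 100.2]), 148.9, 598.9, 0.12) 2281 z 0.058048364937483665
 rail front x=a*y+b [0.02220439 0.75135144]
 jar lid (array([708.8,  59.3]), 0.0, 0.0, 0.0) 1 0.08480814864028463
 trivet (array([424.2, 318.6]), 150.4, 150.6, 60.23) 931
 boardz 0.02097703736258455
jar (array([431.3, 319.7]), 41.7, 43.7, 12.25) 0.10830712815835758
```

View pics/end.png

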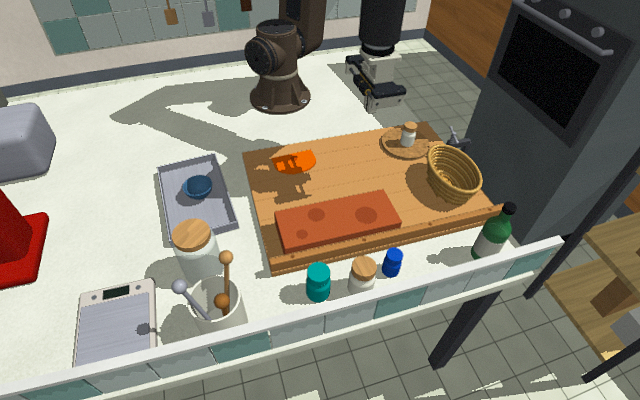

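The final picture shows the stone's back face against the rail (from (278,250) to (400,208)). The jar is upright on the trivet at (408,135), bystanders are where they were, and the arm is clear.

```bash
python3 -c "
from station import job_done; print(job_done())"
```

```text
the job is handed in; nothing more can be done
None
```

I moved the yeast jar onto the trivet and walked the stone back against the backstop. The job was handed in at about 59 s, and the hand-in reported no verdict.

- **Jar:** I lifted it out of the gap and stood it about 2 mm from the trivet's middle, by the tool pose. It was upright and let go when I last looked.
- **Stone:** I pushed it alternately on its right and left ends until each corner felt solid against the cork. Readings were mostly 8–13 N while it swung. In the last round of touches each corner took about 15–16 N.
- **Force peaks:** The highest reading, during the first push, was 19 N along the push and about 23 N with the sideways and vertical parts included. The readings are only taken at the end of each move, so brief peaks in between were not seen.
- **Final measurements:** The last camera check put the back corners 1.0 mm (left) and 0.6 mm (right) from the backstop. The calibration is only good to about 2 mm, so I relied more on feeling the cork at both corners.
- **Not measured directly:** I saw no sign that the board had moved; the fitted rail line varied by a millimetre or two between pictures, which is within noise but does not prove the board stayed within 1.5 mm. In the final picture the other items looked unmoved. The two cameras' jar positions differed by about 6 mm, still well inside the 50 mm limit.

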